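Find the full seed tin by feel and hold it up

TASK

Three identical lidded seed tins stand on the wooden board; one is full and the other two are running low, which only their weight tells. Lift them to feel which is the heaviest, stand the two lighter ones upright on the floor of the empty green seed tray for refilling (set down, not dropped), and finish holding the heaviest one up in the gripper for me to take: upright, still and free of everything else, its bottom at least 10 cm above the bench; the program ends while it is still holding that tin. Keep the tins from toppling and leave the flower pot, the clear cup and the trowel where they are.

Things in the scene. Friction and masses are not known exactly. Their poses are not given: they have to be found in the camera images.
- tin_a: one of three identical-looking closed seed tins of bare steel: upright cylinder 64 mm across, 120 mm tall; its top 40 mm is a tight slip lid 66 mm across (one rigid piece with the tin, may be gripped). Origin: centre of its underside, z up. Weighs 0.12 to 0.47 kg; the heaviest is at least 0.13 kg heavier than each other one. Starts standing on the board, underside 20 mm above the bench
- tin_b: one of three identical-looking closed seed tins of bare steel: upright cylinder 64 mm across, 120 mm tall; its top 40 mm is a tight slip lid 66 mm across (one rigid piece with the tin, may be gripped). Origin: centre of its underside, z up. Weighs 0.12 to 0.47 kg; the heaviest is at least 0.13 kg heavier than each other one. Starts standing on the board, underside 20 mm above the bench
- tin_c: one of three identical-looking closed seed tins of bare steel: upright cylinder 64 mm across, 120 mm tall; its top 40 mm is a tight slip lid 66 mm across (one rigid piece with the tin, may be gripped). Origin: centre of its underside, z up. Weighs 0.12 to 0.47 kg; the heaviest is at least 0.13 kg heavier than each other one. Starts standing on the board, underside 20 mm above the bench
- board: flat wooden board fixed on the bench, 130 mm (its x) by 370 mm (its y) by 20 mm thick, on which the three tins stand in a row along its y axis, about 115 mm apart; origin at the centre of its underside, at bench height; z up
- tray: empty green plastic seed tray fixed on the bench, open on top, outside 200 mm (its x) by 300 mm (its y) by 50 mm high, with an 8 mm wide outward rim at the top; walls and floor 4 mm thick, inner floor 192 by 292 mm, 4 mm above the bench; origin at the centre of its underside, at bench height; z up. It stands on the other side (left or right) from the board
- pot: terracotta flower pot, loose bystander, 90 mm across the rim and 80 mm tall; origin at the centre of its underside
- cup: clear plastic cup with a side handle, loose bystander, 74 mm across the rim and 85 mm tall; origin at the centre of its underside, handle towards its +y
- trowel: hand trowel lying flat, loose bystander, 320 mm long with a dark wooden handle 28 mm thick and a steel blade 75 mm wide; origin under the joint between handle and blade, blade towards its +x

How it is judged:
By the outcome, as a careful person would: the job done as asked, in the order asked, and still so for the second after the job is handed in, while the arm keeps its last pose, push and grip.
It also fails if it takes over 67 s, if anything falls off the work surface, if the arm or the gripper's body presses on something with over 40 N, if the wrist force passes 120 N, or if a joint passes its speed limit or range.

ROBOT

A 6-joint arm with a two-finger parallel gripper is mounted at the origin on the work surface. World frame = base frame: x ahead of the robot, y to its left, z up, the work surface at z = 0. Lengths are in m, angles in rad, forces in N, time in s.
With the tool pointing down it reaches from about 0.225 to 0.875 m from the base axis. Payload 3.4 kg.
Tool frame: the origin (TCP) lies midway between the tips of the shut fingers; the grasp point (between the pads) lies 19 mm behind it (manip.grip_point_offset is the distance from the TCP to the grasp point, in m); z points along the fingers, y is the line along which they close (so a half turn about z gives the same grasp; the last joint's range is limited). The gripper opens to 85 mm and grips with 20 to 120 N. Pads are 22 mm wide; open, the fingers measure 114 mm over their backs; the gripper's body (76 mm by 85 mm) begins 54 mm behind the grasp point. The pads swing forward as they close: fully open they stand 13 mm farther back than shut.
Start: joints at [0.989, 0.276, 1.505, -0, 1.361, -0.121], TCP at [0.256, 0.515, 0.231] pointing down, gripper open.
Joint ranges: [-2.89, 2.89], [-0.75, 2.08], [0.22, 2.7], [-1.18, 4.32], [0.11, 2.71], [-2.7, 2.7]. Speed limits (rad/s): [2.57, 2.57, 3.14, 3.14, 3.14, 3.14].

INTERFACE

Orientations are given as a unit quaternion [w, x, y, z].
In Python, from rig import manip gives the robot as it stands.
- The arm moves only by the shell command python3 -m handwheel 'ROWS' [FORCE]. ROWS is JSON, a list of rows, each an object with "translation": the shift along the tool's x, y, z in m, a list of three; "angular": the turn, a rotation vector about the tool's x, y, z in degrees, a list of three; "hand": the closure, from 0 (fully open) to 1 (shut). A call has 1 to 10 rows; each row shifts and turns the commanded pose from where the row before left it, along the tool's axes as they then stand; what a row does not reach is not made up. A row lasts 1/12 s, in which the tool goes at most 41.7 mm and 7.16 degrees, less where a joint would pass 70% of its speed; a pose out of reach is approached as far as the arm can. A call with a gripper value outside its range is refused whole. The fingers move at their own pace and stop on an object; FORCE is the grip in N (left out, the last holds). Time passes only in rows, so rows that do not move let the fingers close. It gives the time, the measured TCP pose, the force, the opening and the grip force at its end, in the units of the state.
- manip.get_state(): the state, without advancing time (a new reading comes with each control period).
- manip.get_image(name): name is "scene" or "top" or "wrist"; returns the picture (420x560x3 uint8, red, green, blue); there is no depth.
- manip.camera_info(name): a dict with "camera_matrix" (3x3 intrinsics, pixels), "eye" and "orientation" of the camera in the world; the wrist camera has in their place "tool_from_camera" (4x4, takes a point from camera to tool coordinates, whose origin is the TCP and whose axes are the flange's). Camera axes: x right, y down, z forward; pixel columns grow to the right and rows downward; lengths in m; the calibration is good to about 2 mm. The wrist camera is an equidistant fisheye: a pixel r from the principal point sees the ray r / f radians off the axis. A picture is of the moment at which its call begins: read the wrist's pose just before it. camera_info takes no time and is no camera call.
- manip.sign_off(): hands the job in; it is judged then, once.
The state is a dict: "clock": time; "qpos": joint angles; "qd": joint speeds; "effort": joint torques, N m; "position": TCP position; "ee_rot": TCP orientation; "contact_force": force on the tool from outside, world axes, zero at the start; "moment": the same for the moment, N m; "width": finger opening in m; "gripper_force": force on a finger pad.
Only numpy, scipy, OpenCV 4.12 (cv2) and the standard library are available. Lean on these libraries where they do the work, as an engineer would, in place of code of your own. Each camera call takes 0.05 s, during which the arm holds its last target. There are 200 camera calls.

## Working session

There is one attempt and no reset: what is moved stays moved. The work goes in short steps, Python scripts to look and compute and a shell command to move; the robot and the scene stay as the last step left them, time stands still between calls to the robot, and variables do not carry over. Pictures are saved under pics/ and viewed, at most 13 in all, crops included, and the job is handed in when it is done.

```bash
mkdir -p pics
python3 - <<'E'
from rig import manip
import cv2
for n in ("scene","top"):
    cv2.imwrite(f"pics/{n}1.png",manip.get_image(n)[:,:,::-1]); print(n,manip.camera_info(n))
print(manip.get_state()); print(manip.camera_info("wrist"))
E
```

```text
scene {'camera_matrix': array([[503.30390653,   0.        , 277.63132286],
       [  0.        , 503.30390653, 201.18182855],
       [  0.        ,   0.        ,   1.        ]]), 'eye': array([ 1.41087034, -0.33582795,  1.11433717]), 'orientation': array([-0.28001605,  0.77592114,  0.53492897, -0.18272493])}
top {'camera_matrix': array([[509.3479881 ,   0.        , 281.76505505],
       [  0.        , 509.3479881 , 208.55069346],
       [  0.        ,   0.        ,   1.        ]]), 'eye': array([ 0.44709901, -0.00874747,  1.4094529 ]), 'orientation': array([ 0.03463596, -0.69698489,  0.71500777, -0.04214615])}
{'clock': 0.1, 'qpos': array([ 9.88982538e-01,  2.76507195e-01,  1.50599794e+00, -2.97577120e-05,
        1.36071497e+00, -1.21025461e-01]), 'qd': array([-0.00014728, -0.00204538, -0.0028758 , -0.00145099,  0.00010927,
       -0.00208011]), 'effort': array([ 2.58665161e-03, -4.17699015e+01, -2.46405101e+01,  2.26844736e-05,
        5.73290090e-03,  1.26006930e-05]), 'position': array([0.25544089, 0.51461548, 0.23054365]), 'ee_rot': array([-2.66450115e-04,  2.28358182e-01,  9.73576848e-01, -7.69004524e-04]), 'contact_force': array([-0.11841243,  0.67022174,  0.01880148]), 'moment': array([ 0.01013297, -0.04832331,  0.01827266]), 'gripper_force': 0.0, 'width': 0.08556107606861774}
{'camera_matrix': array([[325.1922621 ,   0.        , 274.4368255 ],
       [  0.        , 325.1922621 , 205.58657653],
       [  0.        ,   0.        ,   1.        ]]), 'tool_from_camera': array([[ 5.18682603e-04, -9.45817821e-01, -3.24697367e-01,
         8.34427973e-02],
       [ 9.99998951e-01,  9.29651128e-04, -1.11056812e-03,
        -1.49428627e-04],
       [ 1.35225039e-03, -3.24696451e-01,  9.45817311e-01,
        -1.42644151e-01],
       [ 0.00000000e+00,  0.00000000e+00,  0.00000000e+00,
         1.00000000e+00]])}
```

View pics/top1.png

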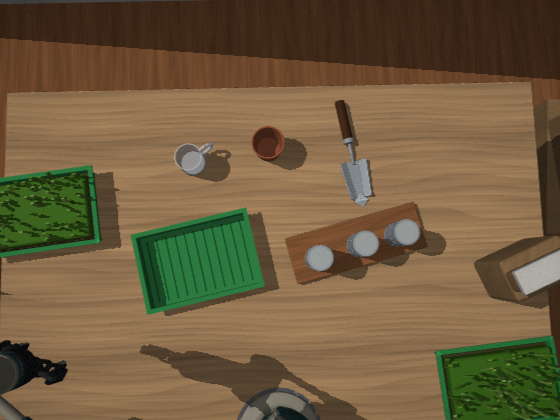

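View pics/scene1.png

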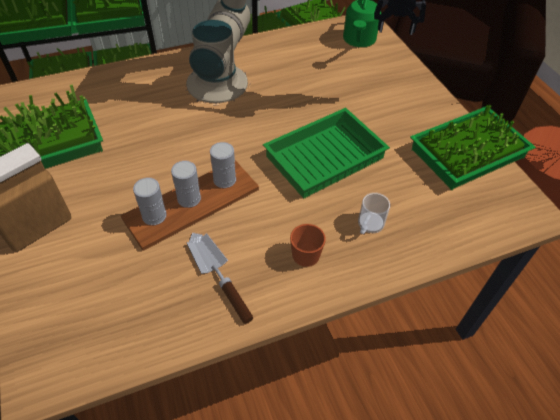

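The top view shows the tin lids at about (319,258), (364,244) and (405,232). The tray corners are at about (133,235), (246,209), (264,287) and (149,313). The scene view confirms this layout: the pot and cup stand beyond the tray, the trowel beyond the board.

```bash
cat > h.py <<'E'
import numpy as np
from rig import manip
from scipy.spatial.transform import Rotation as R
def rot(q): return R.from_quat(np.roll(q,-1))
def cast(n,uv,z):
    i=manip.camera_info(n); K=i["camera_matrix"]
    d=rot(i["orientation"]).apply(np.linalg.inv(K)@[uv[0],uv[1],1])
    return i["eye"]+d*(z-i["eye"][2])/d[2]
def yaw():  # world angle of tool x, degrees
    x=rot(manip.get_state()["ee_rot"]).apply([1,0,0]); return np.degrees(np.arctan2(x[1],x[0]))
def to(target):  # remaining shift in tool axes, mm
    s=manip.get_state(); return np.round(rot(s["ee_rot"]).inv().apply(np.array(target)-s["position"])*1000,1)
E
python3 - <<'E'
from h import *; import cv2
im=cv2.imread("pics/top1.png"); hsv=cv2.cvtColor(im,cv2.COLOR_BGR2HSV)
P=[]
m=cv2.inRange(hsv,(80,10,110),(130,110,255))
for c in [(319,258),(364,244),(405,232)]:
    k=np.zeros_like(m); cv2.circle(k,c,19,255,-1)
    n=cv2.bitwise_and(m,k); cs=max(cv2.findContours(n,0,1)[0],key=cv2.contourArea)
    (u,v),r=cv2.minEnclosingCircle(cs); P.append(cast("top",(u,v),.14)); print(u,v,r,P[-1])
d=P[0]-P[2]; print("row angle",np.degrees(np.arctan2(d[1],d[0])),[np.linalg.norm(P[i]-P[i+1]) for i in (0,1)])
g=cv2.inRange(hsv,(50,80,40),(80,255,255)); g[:, :125]=0; g[:,275:]=0;g[:200]=0;g[320:]=0
c=max(cv2.findContours(g,0,1)[0],key=cv2.contourArea); b=cv2.minAreaRect(c)
cor=np.array([cast("top",p,.05) for p in cv2.boxPoints(b)]); print(b,cor,cor.mean(0),"sides",np.linalg.norm(np.diff(cor,axis=0),axis=1))
for u in [(268,143),(190,158),(361,205)]: print("obst",cast("top",u,.07))
print("yaw",yaw())
E
```

```text
319.0 257.5 13.463011741638184 [ 0.46085047 -0.11329933  0.14      ]
364.8571472167969 243.0 12.918206214904785 [ 0.49384747 -0.22886788  0.14      ]
405.9901123046875 231.63613891601562 12.855292320251465 [ 0.51955797 -0.33308822  0.14      ]
row angle 104.95505345265833 [np.float64(0.12018690117497136), np.float64(0.10734481858853312)]
((196.37710571289062, 260.6667175292969), (81.66585540771484, 120.72925567626953), 76.63978576660156) [[0.534897   0.3854225  0.05      ]
 [0.60181822 0.07159804 0.05      ]
 [0.38951878 0.02569564 0.05      ]
 [0.32536883 0.33477403 0.05      ]] [0.46290071 0.20437255 0.05      ] sides [0.32088042 0.21720516 0.31566543]
obst [0.7707538  0.00741016 0.07      ]
obst [0.7348589  0.21650816 0.07      ]
obst [ 0.59721452 -0.23516891  0.07      ]
yaw 153.59912272334867
```

```bash
python3 -m handwheel '[{"translation":[0,0,0],"angular":[0,0,6.94],"hand":0},{"translation":[0,0,0],"angular":[0,0,6.94],"hand":0},{"translation":[0,0,0],"angular":[0,0,6.94],"hand":0},{"translation":[0,0,0],"angular":[0,0,6.94],"hand":0},{"translation":[0,0,0],"angular":[0,0,6.94],"hand":0},{"translation":[0,0,0],"angular":[0,0,6.94],"hand":0},{"translation":[0,0,0],"angular":[0,0,6.94],"hand":0},{"translation":[0,0,0],"angular":[0,0,0],"hand":0}]' 40; python3 -c "
from h import *
print(yaw(),to([.461,-.113,.23]))"
```

```text
clock: 0.77
position: [0.2555, 0.5148, 0.2308]
ee_rot: [0.0, 0.609, 0.793, -0.001]
contact_force: [-0.1, -0.0, -0.1]
width: 0.0853
gripper_force: 0.0
104.9077458958626 [-659.5   37.1    1.3]
```

```bash
python3 -m handwheel '[{"translation":[-33,2,0],"angular":[0,0,0],"hand":0}]' >/dev/null 2>&1 ; python3 -c "
from h import *
print(manip.get_state()['clock'],to([.461,-.113,.23]))"
```

```text
0.85 [-623.6   27.8   -2.8]
```

I typed that row in millimetres; the units are metres. The row was clipped to one harmless step, so I'm continuing with metres.

```bash
python3 -m handwheel '[{"translation":[-0.033,0.0015,0],"angular":[0,0,0],"hand":0},{"translation":[-0.033,0.0015,0],"angular":[0,0,0],"hand":0},{"translation":[-0.033,0.0015,0],"angular":[0,0,0],"hand":0},{"translation":[-0.033,0.0015,0],"angular":[0,0,0],"hand":0},{"translation":[-0.033,0.0015,0],"angular":[0,0,0],"hand":0},{"translation":[-0.033,0.0015,0],"angular":[0,0,0],"hand":0},{"translation":[-0.033,0.0015,0],"angular":[0,0,0],"hand":0},{"translation":[-0.033,0.0015,0],"angular":[0,0,0],"hand":0},{"translation":[-0.033,0.0015,0],"angular":[0,0,0],"hand":0},{"translation":[0,0,0],"angular":[0,0,0],"hand":0}]'; python3 -c "
from h import *
print(yaw(),to([.461,-.113,.23]))"
```

```text
clock: 1.68
position: [0.3601, 0.1874, 0.2312]
ee_rot: [0.001, 0.61, 0.793, -0.001]
contact_force: [-0.5, 1.5, 0.1]
width: 0.0853
gripper_force: 0.0
104.88986100458588 [-316.2   20.3    2.4]
```

```bash
python3 -m handwheel '[{"translation":[-0.035,0.002,0],"angular":[0,0,0],"hand":0},{"translation":[-0.035,0.002,0],"angular":[0,0,0],"hand":0},{"translation":[-0.035,0.002,0],"angular":[0,0,0],"hand":0},{"translation":[-0.035,0.002,0],"angular":[0,0,0],"hand":0},{"translation":[-0.035,0.002,0],"angular":[0,0,0],"hand":0},{"translation":[-0.035,0.002,0],"angular":[0,0,0],"hand":0},{"translation":[-0.035,0.003,0],"angular":[0,0,0],"hand":0},{"translation":[-0.035,0.003,0],"angular":[0,0,0],"hand":0},{"translation":[-0.036,0.002,0],"angular":[0,0,0],"hand":0},{"translation":[0,0,0],"angular":[0,0,0],"hand":0}]'
python3 - <<'E'
from h import *; import cv2
print(yaw(),to([.461,-.113,.23]))
cv2.imwrite("pics/w1.png",manip.get_image("wrist")[:,:,::-1])
i=manip.camera_info("wrist");T=i["tool_from_camera"];s=manip.get_state()
def proj(p):
    t=rot(s["ee_rot"]).inv().apply(np.array(p)-s["position"]); c=T[:3,:3].T@(t-T[:3,3])
    th=np.arctan2(np.hypot(*c[:2]),c[2]); return i["camera_matrix"][:2,2]+i["camera_matrix"][0,0]*th*c[:2]/np.hypot(*c[:2])
for p in ([.461,-.113,.14],[.4938,-.2289,.14],[.5196,-.3331,.14]): print(proj(p))
E
```

```text
clock: 2.52
position: [0.4629, -0.1134, 0.231]
ee_rot: [0.002, 0.609, 0.793, -0.001]
contact_force: [-0.1, 0.7, 0.8]
width: 0.0853
gripper_force: 0.0
104.92732318518692 [ 0.9 -1.8  1. ]
[273.18725107 212.45881875]
[275.31611007 333.1428161 ]
[273.4251065  400.47102299]
```

View pics/w1.png

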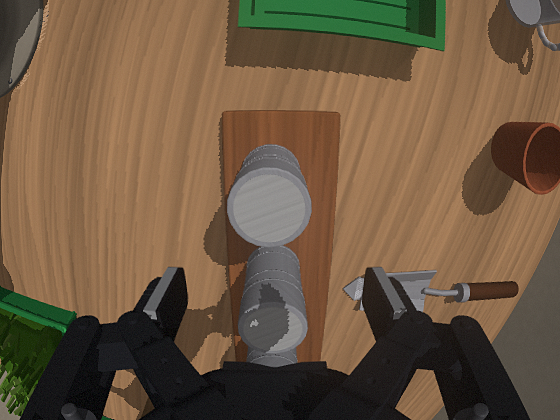

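The wrist view shows the nearest lid at about (269,206), against a predicted (273,212). That means a correction of about +5 mm in tool x and −3 mm in tool y. The fingers straddle it, so I'm lowering.

```bash
python3 -m handwheel '[{"translation":[0.006,-0.0043,0.01],"angular":[0,0,0],"hand":0},{"translation":[0,0,0],"angular":[0,0,0],"hand":0},{"translation":[0,0,0.022],"angular":[0,0,0],"hand":0},{"translation":[0,0,0.022],"angular":[0,0,0],"hand":0},{"translation":[0,0,0.022],"angular":[0,0,0],"hand":0},{"translation":[0,0,0.022],"angular":[0,0,0],"hand":0},{"translation":[0,0,0.022],"angular":[0,0,0],"hand":0},{"translation":[0,0,0.018],"angular":[0,0,0],"hand":0},{"translation":[0,0,0],"angular":[0,0,0],"hand":0}]' 40;  python3 -m handwheel '[{"translation":[0,0,0],"angular":[0,0,0],"hand":1},{"translation":[0,0,0],"angular":[0,0,0],"hand":1},{"translation":[0,0,0],"angular":[0,0,0],"hand":1},{"translation":[0,0,0],"angular":[0,0,0],"hand":1},{"translation":[0,0,0],"angular":[0,0,0],"hand":1},{"translation":[0,0,0],"angular":[0,0,0],"hand":1}]' 40
```

```text
clock: 3.32
position: [0.4516, -0.1008, 0.0905]
ee_rot: [-0.004, 0.608, 0.794, -0.001]
contact_force: [-0.3, -0.1, 0.8]
width: 0.0852
gripper_force: 0.0
clock: 3.82
position: [0.4555, -0.1033, 0.0946]
ee_rot: [0.001, 0.609, 0.793, 0.001]
contact_force: [0.5, 1.5, 6.1]
width: 0.0646
gripper_force: 44.9
```

```bash
python3 -m handwheel '[{"translation":[0,0,-0.01],"angular":[0,0,0],"hand":1},{"translation":[0,0,-0.015],"angular":[0,0,0],"hand":1},{"translation":[0,0,-0.02],"angular":[0,0,0],"hand":1},{"translation":[0,0,-0.015],"angular":[0,0,0],"hand":1},{"translation":[0,0,0],"angular":[0,0,0],"hand":1},{"translation":[0,0,0],"angular":[0,0,0],"hand":1},{"translation":[0,0,0],"angular":[0,0,0],"hand":1},{"translation":[0,0,0],"angular":[0,0,0],"hand":1},{"translation":[0,0,0],"angular":[0,0,0],"hand":1}]' 40; for i in 1 2 3; do  python3 -m handwheel '[{"translation":[0,0,0],"angular":[0,0,0],"hand":1}]' | grep -E "contact|width"; done
python3 - <<'E'
from h import *; import cv2
cv2.imwrite("pics/w2.png",manip.get_image("wrist")[:,:,::-1]); cv2.imwrite("pics/s2.png",manip.get_image("scene")[60:320,80:420,::-1])
print(yaw(),manip.get_state()["position"],manip.get_state()["effort"],manip.get_state()["moment"])
E
```

```text
clock: 4.57
position: [0.4536, -0.1029, 0.1521]
ee_rot: [-0.001, 0.609, 0.793, -0.0]
contact_force: [0.4, -0.6, -1.9]
width: 0.0646
gripper_force: 45.0
contact_force: [0.8, 0.2, -1.7]
width: 0.0647
contact_force: [1.2, 0.1, -2.4]
width: 0.0648
contact_force: [-0.4, -0.0, -0.3]
width: 0.0652
105.01886169396533 [ 0.45439549 -0.1031527   0.15315493] [-3.63429455e-03 -3.34332955e+01 -2.23827124e+01 -1.79331464e-02
 -1.08060386e-02  1.90178633e-05] [0.05378471 0.05222011 0.00156766]
```

View pics/s2.png

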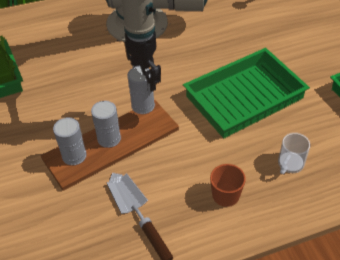

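View pics/w2.png

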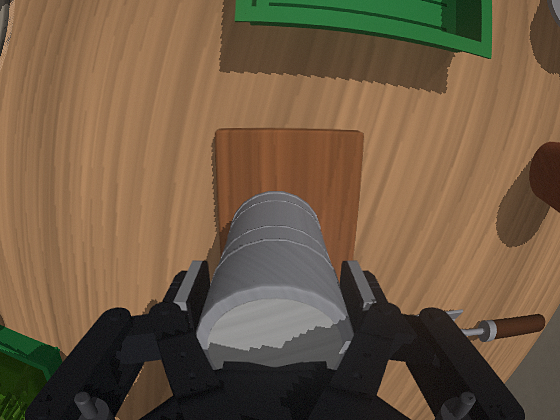

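The wrist and scene views show the tin held by its lid, upright and clear of the board. Now I'll average force readings.

```bash
cat > weigh.py <<'E'
from h import *
f=[];e=[]
for _ in range(16):
    manip.get_image("wrist"); s=manip.get_state(); f.append(s["contact_force"][2]); e.append(s["effort"][1:3])
print("Fz %.2f +- %.2f"%(np.mean(f),np.std(f)/4),"effort",np.mean(e,0),np.std(e,0)/4,s["position"],s["clock"])
E
python3 weigh.py
```

```text
Fz -1.96 +- 0.14 effort [-33.47268775 -22.42189374] [0.00472654 0.00236834] [ 0.45439475 -0.10314447  0.15328688] 5.7167
```

```bash
python3 -m handwheel '[{"translation":[0,0,0.015],"angular":[0,0,0],"hand":1},{"translation":[0,0,0.017],"angular":[0,0,0],"hand":1},{"translation":[0,0,0.013],"angular":[0,0,0],"hand":1},{"translation":[0,0,0.006],"angular":[0,0,0],"hand":1},{"translation":[0,0,0.004],"angular":[0,0,0],"hand":1},{"translation":[0,0,0.003],"angular":[0,0,0],"hand":1},{"translation":[0,0,0],"angular":[0,0,0],"hand":1},{"translation":[0,0,0],"angular":[0,0,0],"hand":1}]' 40; python3 -m handwheel '[{"translation":[0,0,0],"angular":[0,0,0],"hand":0},{"translation":[0,0,0],"angular":[0,0,0],"hand":0},{"translation":[0,0,0],"angular":[0,0,0],"hand":0},{"translation":[0,0,0],"angular":[0,0,0],"hand":0},{"translation":[0,0,0],"angular":[0,0,0],"hand":0}]'; python3 -m handwheel '[{"translation":[0,0,-0.025],"angular":[0,0,0],"hand":0},{"translation":[0,0,-0.03],"angular":[0,0,0],"hand":0},{"translation":[0,0,-0.03],"angular":[0,0,0],"hand":0},{"translation":[0,0,-0.025],"angular":[0,0,0],"hand":0},{"translation":[-0.0306,0.0005,0],"angular":[0,0,0],"hand":0},{"translation":[-0.0306,0.0005,0],"angular":[0,0,0],"hand":0},{"translation":[-0.0306,0.0005,0],"angular":[0,0,0],"hand":0},{"translation":[-0.0306,0.0005,0],"angular":[0,0,0],"hand":0},{"translation":[0,0,0],"angular":[0,0,0],"hand":0},{"translation":[0,0,0],"angular":[0,0,0],"hand":0}]'
python3 - <<'E'
from h import *; import cv2
print(yaw(),to([.488,-.221,.092]))
im=manip.get_image("wrist")[:,:,::-1]; cv2.imwrite("pics/w3.png",im)
i=manip.camera_info("wrist");T=i["tool_from_camera"];K=i["camera_matrix"]
s=manip.get_state()
def cw(u,v,z):
    d=np.array([u-K[0,2],v-K[1,2]]);r=np.hypot(*d);th=r/K[0,0]
    c=np.r_[d/r*np.sin(th),np.cos(th)]; w=rot(s["ee_rot"]).apply(T[:3,:3]@c); o=s["position"]+rot(s["ee_rot"]).apply(T[:3,3])
    return o+w*(z-o[2])/w[2]
def proj(p):
    t=rot(s["ee_rot"]).inv().apply(np.array(p)-s["position"]); c=T[:3,:3].T@(t-T[:3,3])
    th=np.arctan2(np.hypot(*c[:2]),c[2]); return K[:2,2]+K[0,0]*th*c[:2]/np.hypot(*c[:2])
for p in ([.457,-.109,.14],[.488,-.221,.14],[.516,-.329,.14]):
    print(proj(p),[proj(np.array(p)+.033*np.array(d)).round() for d in ([-.259,.966,0],[.259,-.966,0],[.966,.259,0],[-.966,-.259,0])])
E
```

```text
clock: 6.38
position: [0.4549, -0.1033, 0.0958]
ee_rot: [0.0, 0.609, 0.793, 0.0]
contact_force: [-0.4, -0.4, -1.5]
width: 0.0645
gripper_force: 45.0
clock: 6.8
position: [0.4546, -0.1032, 0.0956]
ee_rot: [0.0, 0.609, 0.793, 0.0]
contact_force: [-0.2, -0.8, -0.0]
width: 0.0854
gripper_force: 0.0
clock: 7.63
position: [0.4882, -0.2222, 0.2049]
ee_rot: [-0.0, 0.61, 0.793, 0.0]
contact_force: [-0.2, 0.6, 0.6]
width: 0.0855
gripper_force: 0.0
104.88339203451571 [1.200e+00 1.000e-01 1.129e+02]
[273.31968705  47.17613079] [array([273.,  -2.]), array([273.,  98.]), array([326.,  48.]), array([221.,  49.])]
[274.87344275 222.32307534] [array([275., 176.]), array([275., 264.]), array([323., 222.]), array([227., 222.])]
[273.76691554 343.30148981] [array([274., 314.]), array([274., 369.]), array([312., 343.]), array([235., 343.])]
```

View pics/w3.png

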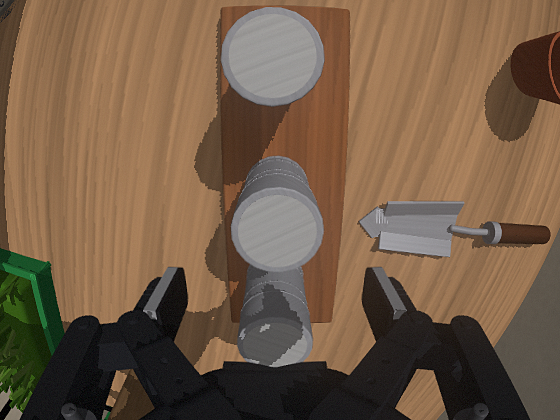

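The wrist view shows the first tin standing again at (272,57), the middle lid at (277,229) and the third lid at about (275,340). The middle tin is about 6 mm further along the row than aimed, so I'm correcting and grasping it.

```bash
python3 -m handwheel '[{"translation":[-0.0056,0.0024,0.01],"angular":[0,0,0],"hand":0},{"translation":[0,0,0.02],"angular":[0,0,0],"hand":0},{"translation":[0,0,0.025],"angular":[0,0,0],"hand":0},{"translation":[0,0,0.025],"angular":[0,0,0],"hand":0},{"translation":[0,0,0.02],"angular":[0,0,0],"hand":0},{"translation":[0,0,0.011],"angular":[0,0,0],"hand":0},{"translation":[0,0,0],"angular":[0,0,0],"hand":0},{"translation":[0,0,0],"angular":[0,0,0],"hand":0},{"translation":[0,0,0],"angular":[0,0,0],"hand":0}]' 40;  python3 -m handwheel '[{"translation":[0,0,0],"angular":[0,0,0],"hand":1},{"translation":[0,0,0],"angular":[0,0,0],"hand":1},{"translation":[0,0,0],"angular":[0,0,0],"hand":1},{"translation":[0,0,0],"angular":[0,0,0],"hand":1},{"translation":[0,0,0],"angular":[0,0,0],"hand":1},{"translation":[0,0,0],"angular":[0,0,0],"hand":1}]' 40;  python3 -m handwheel '[{"translation":[0,0,-0.01],"angular":[0,0,0],"hand":1},{"translation":[0,0,-0.015],"angular":[0,0,0],"hand":1},{"translation":[0,0,-0.02],"angular":[0,0,0],"hand":1},{"translation":[0,0,-0.015],"angular":[0,0,0],"hand":1},{"translation":[0,0,0],"angular":[0,0,0],"hand":1},{"translation":[0,0,0],"angular":[0,0,0],"hand":1},{"translation":[0,0,0],"angular":[0,0,0],"hand":1},{"translation":[0,0,0],"angular":[0,0,0],"hand":1}]' 40; python3 weigh.py
```

```text
clock: 8.43
position: [0.4924, -0.2254, 0.0949]
ee_rot: [0.001, 0.608, 0.794, 0.0]
contact_force: [0.7, 0.0, -0.0]
width: 0.0854
gripper_force: 0.0
clock: 8.93
position: [0.4923, -0.2261, 0.0956]
ee_rot: [0.001, 0.609, 0.793, 0.0]
contact_force: [-1.1, 1.1, 6.5]
width: 0.0654
gripper_force: 43.6
clock: 9.6
position: [0.491, -0.2251, 0.153]
ee_rot: [-0.001, 0.609, 0.793, -0.0]
contact_force: [0.9, -0.3, -1.7]
width: 0.0654
gripper_force: 44.6
Fz -1.35 +- 0.11 effort [-40.44683821 -22.81337555] [0.02750501 0.00993714] [ 0.49184661 -0.22565101  0.15432186] 10.4
```

The first two tins weigh about the same, so I'm setting this one back and feeling the third.

```bash
python3 -m handwheel '[{"translation":[0,0,0.015],"angular":[0,0,0],"hand":1},{"translation":[0,0,0.017],"angular":[0,0,0],"hand":1},{"translation":[0,0,0.013],"angular":[0,0,0],"hand":1},{"translation":[0,0,0.006],"angular":[0,0,0],"hand":1},{"translation":[0,0,0.004],"angular":[0,0,0],"hand":1},{"translation":[0,0,0.004],"angular":[0,0,0],"hand":1},{"translation":[0,0,0],"angular":[0,0,0],"hand":1},{"translation":[0,0,0],"angular":[0,0,0],"hand":1}]' 40; python3 -m handwheel '[{"translation":[0,0,0],"angular":[0,0,0],"hand":0},{"translation":[0,0,0],"angular":[0,0,0],"hand":0},{"translation":[0,0,0],"angular":[0,0,0],"hand":0},{"translation":[0,0,0],"angular":[0,0,0],"hand":0},{"translation":[0,0,0],"angular":[0,0,0],"hand":0}]'; python3 -m handwheel '[{"translation":[0,0,-0.025],"angular":[0,0,0],"hand":0},{"translation":[0,0,-0.03],"angular":[0,0,0],"hand":0},{"translation":[0,0,-0.03],"angular":[0,0,0],"hand":0},{"translation":[0,0,-0.02],"angular":[0,0,0],"hand":0},{"translation":[-0.027,-0.0005,0],"angular":[0,0,0],"hand":0},{"translation":[-0.027,-0.0005,0],"angular":[0,0,0],"hand":0},{"translation":[-0.027,-0.0005,0],"angular":[0,0,0],"hand":0},{"translation":[-0.027,-0.0005,0],"angular":[0,0,0],"hand":0},{"translation":[0,0,0],"angular":[0,0,0],"hand":0},{"translation":[0,0,0],"angular":[0,0,0],"hand":0}]'
python3 - <<'E'
from h import *; import cv2
print(yaw(),to([.5175,-.3305,.093]))
s=manip.get_state();im=manip.get_image("wrist")[:,:,::-1]; cv2.imwrite("pics/w4.png",im)
i=manip.camera_info("wrist");T=i["tool_from_camera"];K=i["camera_matrix"]
def proj(p):
    t=rot(s["ee_rot"]).inv().apply(np.array(p)-s["position"]); c=T[:3,:3].T@(t-T[:3,3])
    th=np.arctan2(np.hypot(*c[:2]),c[2]); return K[:2,2]+K[0,0]*th*c[:2]/np.hypot(*c[:2])
for p in ([.492,-.227,.14],[.5175,-.3305,.14]): print(proj(p))
E
```

```text
clock: 11.07
position: [0.4924, -0.2259, 0.0959]
ee_rot: [0.001, 0.609, 0.793, 0.0]
contact_force: [-0.1, -0.2, -0.9]
width: 0.0648
gripper_force: 44.4
clock: 11.48
position: [0.492, -0.2257, 0.0955]
ee_rot: [0.0, 0.609, 0.793, 0.0]
contact_force: [1.5, 0.1, 0.5]
width: 0.0852
gripper_force: 0.0
clock: 12.32
position: [0.5179, -0.3316, 0.1997]
ee_rot: [-0.0, 0.609, 0.793, 0.0]
contact_force: [-0.3, -0.0, -0.7]
width: 0.0854
gripper_force: 0.0
104.91597199587784 [ 1.100e+00 -1.000e-01  1.067e+02]
[277.75706884  58.96586903]
[274.37213678 223.36406531]
```

View pics/w4.png

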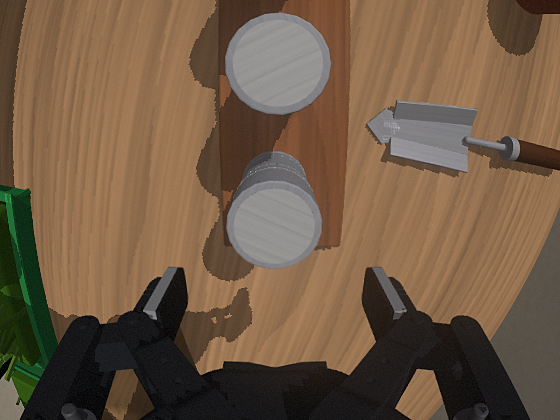

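The wrist view shows the third lid at (274,224), matching the prediction, and the middle tin upright at (278,63).

```bash
python3 -m handwheel '[{"translation":[0,0,0.01],"angular":[0,0,0],"hand":0},{"translation":[0,0,0.02],"angular":[0,0,0],"hand":0},{"translation":[0,0,0.025],"angular":[0,0,0],"hand":0},{"translation":[0,0,0.025],"angular":[0,0,0],"hand":0},{"translation":[0,0,0.015],"angular":[0,0,0],"hand":0},{"translation":[0,0,0.01],"angular":[0,0,0],"hand":0},{"translation":[0,0,0],"angular":[0,0,0],"hand":0},{"translation":[0,0,0],"angular":[0,0,0],"hand":0}]' 40;  python3 -m handwheel '[{"translation":[0,0,0],"angular":[0,0,0],"hand":1},{"translation":[0,0,0],"angular":[0,0,0],"hand":1},{"translation":[0,0,0],"angular":[0,0,0],"hand":1},{"translation":[0,0,0],"angular":[0,0,0],"hand":1},{"translation":[0,0,0],"angular":[0,0,0],"hand":1},{"translation":[0,0,0],"angular":[0,0,0],"hand":1}]' 40;  python3 -m handwheel '[{"translation":[0,0,-0.01],"angular":[0,0,0],"hand":1},{"translation":[0,0,-0.015],"angular":[0,0,0],"hand":1},{"translation":[0,0,-0.02],"angular":[0,0,0],"hand":1},{"translation":[0,0,-0.015],"angular":[0,0,0],"hand":1},{"translation":[0,0,0],"angular":[0,0,0],"hand":1},{"translation":[0,0,0],"angular":[0,0,0],"hand":1},{"translation":[0,0,0],"angular":[0,0,0],"hand":1},{"translation":[0,0,0],"angular":[0,0,0],"hand":1}]' 40; python3 weigh.py
```

```text
clock: 13.03
position: [0.5178, -0.3297, 0.0952]
ee_rot: [-0.0, 0.608, 0.794, 0.0]
contact_force: [-0.0, 0.1, -0.3]
width: 0.0853
gripper_force: 0.0
clock: 13.53
position: [0.5184, -0.3311, 0.0969]
ee_rot: [0.001, 0.609, 0.793, -0.0]
contact_force: [-1.5, 0.9, 5.6]
width: 0.0656
gripper_force: 44.4
clock: 14.2
position: [0.517, -0.3297, 0.1536]
ee_rot: [-0.002, 0.609, 0.793, 0.0]
contact_force: [0.0, 0.8, -4.4]
width: 0.065
gripper_force: 45.8
Fz -3.69 +- 0.12 effort [-48.85095008 -24.5032173 ] [0.03051788 0.0117241 ] [ 0.51787577 -0.33047824  0.15533148] 15.0
```

Tin forces are 1.96, 1.35 and 3.69 N, so the third tin is clearly the heaviest. I'm setting it down and fetching the middle one.

```bash
python3 -m handwheel '[{"translation":[0,0,0.015],"angular":[0,0,0],"hand":1},{"translation":[0,0,0.017],"angular":[0,0,0],"hand":1},{"translation":[0,0,0.013],"angular":[0,0,0],"hand":1},{"translation":[0,0,0.006],"angular":[0,0,0],"hand":1},{"translation":[0,0,0.004],"angular":[0,0,0],"hand":1},{"translation":[0,0,0.004],"angular":[0,0,0],"hand":1},{"translation":[0,0,0],"angular":[0,0,0],"hand":1},{"translation":[0,0,0],"angular":[0,0,0],"hand":1}]' 40; python3 -m handwheel '[{"translation":[0,0,0],"angular":[0,0,0],"hand":0},{"translation":[0,0,0],"angular":[0,0,0],"hand":0},{"translation":[0,0,0],"angular":[0,0,0],"hand":0},{"translation":[0,0,0],"angular":[0,0,0],"hand":0},{"translation":[0,0,0],"angular":[0,0,0],"hand":0}]'; python3 -m handwheel '[{"translation":[0,0,-0.025],"angular":[0,0,0],"hand":0},{"translation":[0,0,-0.03],"angular":[0,0,0],"hand":0},{"translation":[0,0,-0.03],"angular":[0,0,0],"hand":0},{"translation":[0,0,-0.02],"angular":[0,0,0],"hand":0},{"translation":[0.0264,0.0005,0],"angular":[0,0,0],"hand":0},{"translation":[0.0264,0.0005,0],"angular":[0,0,0],"hand":0},{"translation":[0.0264,0.0005,0],"angular":[0,0,0],"hand":0},{"translation":[0.0264,0.0005,0],"angular":[0,0,0],"hand":0},{"translation":[0,0,0],"angular":[0,0,0],"hand":0},{"translation":[0,0,0],"angular":[0,0,0],"hand":0}]'; python3 -c "
from h import *
print(yaw(),to([.4925,-.228,.095]))"
```

```text
clock: 15.67
position: [0.5185, -0.3309, 0.0971]
ee_rot: [0.001, 0.609, 0.793, 0.0]
contact_force: [0.4, -0.1, -3.7]
width: 0.0652
gripper_force: 45.7
clock: 16.08
position: [0.5181, -0.3306, 0.0967]
ee_rot: [0.0, 0.609, 0.793, 0.0]
contact_force: [0.1, 0.6, 0.6]
width: 0.0852
gripper_force: 0.0
clock: 16.92
position: [0.4923, -0.2269, 0.2018]
ee_rot: [0.0, 0.608, 0.794, 0.0]
contact_force: [0.3, -0.4, -0.6]
width: 0.085
gripper_force: 0.0
105.1225475801057 [-1.000e+00 -1.000e-01  1.068e+02]
```

```bash
python3 -m handwheel '[{"translation":[-0.001,0,0.01],"angular":[0,0,0],"hand":0},{"translation":[0,0,0.02],"angular":[0,0,0],"hand":0},{"translation":[0,0,0.025],"angular":[0,0,0],"hand":0},{"translation":[0,0,0.025],"angular":[0,0,0],"hand":0},{"translation":[0,0,0.015],"angular":[0,0,0],"hand":0},{"translation":[0,0,0.011],"angular":[0,0,0],"hand":0},{"translation":[0,0,0],"angular":[0,0,0],"hand":0},{"translation":[0,0,0],"angular":[0,0,0],"hand":0}]' 40;  python3 -m handwheel '[{"translation":[0,0,0],"angular":[0,0,0],"hand":1},{"translation":[0,0,0],"angular":[0,0,0],"hand":1},{"translation":[0,0,0],"angular":[0,0,0],"hand":1},{"translation":[0,0,0],"angular":[0,0,0],"hand":1},{"translation":[0,0,0],"angular":[0,0,0],"hand":1},{"translation":[0,0,0],"angular":[0,0,0],"hand":1}]' 40;  python3 -m handwheel '[{"translation":[0,0,-0.01],"angular":[0,0,0],"hand":1},{"translation":[0,0,-0.02],"angular":[0,0,0],"hand":1},{"translation":[0,0,-0.025],"angular":[0,0,0],"hand":1},{"translation":[0,0,-0.03],"angular":[0,0,0],"hand":1},{"translation":[0,0,-0.03],"angular":[0,0,0],"hand":1},{"translation":[0,0,-0.03],"angular":[0,0,0],"hand":1},{"translation":[0,0,-0.02],"angular":[0,0,0],"hand":1},{"translation":[0,0,-0.01],"angular":[0,0,0],"hand":1},{"translation":[0,0,0],"angular":[0,0,0],"hand":1},{"translation":[0,0,0],"angular":[0,0,0],"hand":1}]' 40; python3 -c "
from h import *
print(yaw(),to([.448,.272,.27]))"
```

```text
clock: 17.58
position: [0.4925, -0.2297, 0.0941]
ee_rot: [-0.001, 0.609, 0.793, -0.0]
contact_force: [-0.1, -0.4, 0.1]
width: 0.0851
gripper_force: 0.0
clock: 18.08
position: [0.4934, -0.2295, 0.0962]
ee_rot: [0.001, 0.609, 0.793, -0.0]
contact_force: [-0.9, -0.3, 4.8]
width: 0.0651
gripper_force: 44.5
clock: 18.92
position: [0.4923, -0.2285, 0.2697]
ee_rot: [-0.001, 0.609, 0.794, 0.0]
contact_force: [-0.5, 0.7, -1.2]
width: 0.0654
gripper_force: 44.8
105.02786925392391 [4.948e+02 8.700e+01 2.000e-01]
```

```bash
python3 -m handwheel '[{"translation":[0.012,0.002,0],"angular":[0,0,0],"hand":1},{"translation":[0.022,0.004,0],"angular":[0,0,0],"hand":1},{"translation":[0.031,0.0055,0],"angular":[0,0,0],"hand":1},{"translation":[0.031,0.0055,0],"angular":[0,0,0],"hand":1},{"translation":[0.031,0.0055,0],"angular":[0,0,0],"hand":1},{"translation":[0.031,0.0055,0],"angular":[0,0,0],"hand":1},{"translation":[0.031,0.0055,0],"angular":[0,0,0],"hand":1},{"translation":[0.031,0.0055,0],"angular":[0,0,0],"hand":1},{"translation":[0.031,0.0055,0],"angular":[0,0,0],"hand":1},{"translation":[0.031,0.0055,0],"angular":[0,0,0],"hand":1}]'; python3 -m handwheel '[{"translation":[0.031,0.0055,0],"angular":[0,0,0],"hand":1},{"translation":[0.031,0.0055,0],"angular":[0,0,0],"hand":1},{"translation":[0.031,0.0055,0],"angular":[0,0,0],"hand":1},{"translation":[0.031,0.0055,0],"angular":[0,0,0],"hand":1},{"translation":[0.031,0.0055,0],"angular":[0,0,0],"hand":1},{"translation":[0.031,0.0055,0],"angular":[0,0,0],"hand":1},{"translation":[0.018,0.003,0],"angular":[0,0,0],"hand":1},{"translation":[0.009,0.001,0],"angular":[0,0,0],"hand":1},{"translation":[0,0,0],"angular":[0,0,0],"hand":1},{"translation":[0,0,0],"angular":[0,0,0],"hand":1}]'
python3 - <<'E'
from h import *; import cv2
print(yaw(),to([.448,.272,.08]))
cv2.imwrite("pics/w5.png",np.hstack([manip.get_image("wrist"),manip.get_image("top")])[:,:,::-1][::1]); a=cv2.imread("pics/w5.png"); cv2.imwrite("pics/w5.png",cv2.resize(a,(800,300),interpolation=cv2.INTER_AREA))
E
```

```text
clock: 19.75
position: [0.4657, 0.0586, 0.2684]
ee_rot: [-0.002, 0.609, 0.793, -0.001]
contact_force: [0.3, 0.2, -1.6]
width: 0.0658
gripper_force: 44.8
clock: 20.58
position: [0.4475, 0.2711, 0.2691]
ee_rot: [-0.0, 0.608, 0.794, -0.002]
contact_force: [-0.2, -0.3, -2.0]
width: 0.0649
gripper_force: 44.8
105.07377119205118 [  0.9   1.2 189.1]
```

View pics/w5.png

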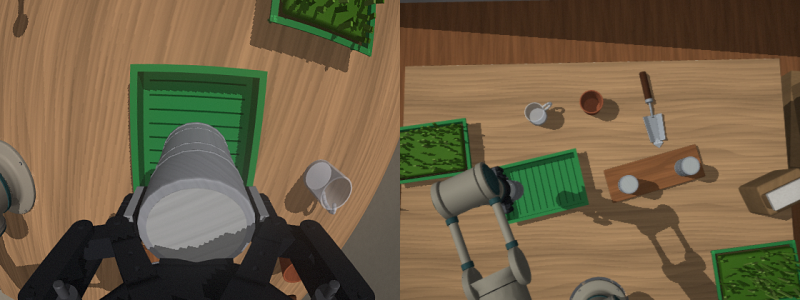

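The pair shows the tin held over the far half of the tray, with the far wall well clear. The two other tins stand on the board and the bystanders haven't moved. I'm lowering.

```bash
python3 -m handwheel '[{"translation":[0.001,0.001,0.012],"angular":[0,0,0],"hand":1},{"translation":[0,0,0.025],"angular":[0,0,0],"hand":1},{"translation":[0,0,0.03],"angular":[0,0,0],"hand":1},{"translation":[0,0,0.03],"angular":[0,0,0],"hand":1},{"translation":[0,0,0.03],"angular":[0,0,0],"hand":1},{"translation":[0,0,0.025],"angular":[0,0,0],"hand":1},{"translation":[0,0,0.015],"angular":[0,0,0],"hand":1},{"translation":[0,0,0.01],"angular":[0,0,0],"hand":1},{"translation":[0,0,0.005],"angular":[0,0,0],"hand":1},{"translation":[0,0,0],"angular":[0,0,0],"hand":1}]'; python3 -m handwheel '[{"translation":[0,0,0.002],"angular":[0,0,0],"hand":1},{"translation":[0,0,0.002],"angular":[0,0,0],"hand":1},{"translation":[0,0,0.0015],"angular":[0,0,0],"hand":1},{"translation":[0,0,0],"angular":[0,0,0],"hand":1},{"translation":[0,0,0],"angular":[0,0,0],"hand":1}]'
```

```text
clock: 21.52
position: [0.4492, 0.2721, 0.0878]
ee_rot: [-0.0, 0.609, 0.793, -0.001]
contact_force: [0.0, 0.2, -0.5]
width: 0.0653
gripper_force: 44.9
clock: 21.93
position: [0.4494, 0.2731, 0.0833]
ee_rot: [0.0, 0.609, 0.793, 0.0]
contact_force: [-0.3, -0.0, -1.4]
width: 0.0653
gripper_force: 44.9
```

```bash
for i in 1 2; do python3 -m handwheel '[{"translation":[0,0,0.0012],"angular":[0,0,0],"hand":1},{"translation":[0,0,0],"angular":[0,0,0],"hand":1},{"translation":[0,0,0],"angular":[0,0,0],"hand":1}]' | grep -E "posit|contact"; done; python3 -m handwheel '[{"translation":[0,0,0.0012],"angular":[0,0,0],"hand":1},{"translation":[0,0,0],"angular":[0,0,0],"hand":1},{"translation":[0,0,0],"angular":[0,0,0],"hand":1}]' | grep -E "posit|contact"
```

```text
position: [0.4491, 0.273, 0.0817]
contact_force: [0.4, 0.6, -1.2]
position: [0.4491, 0.2729, 0.0803]
contact_force: [0.3, 0.2, -1.3]
position: [0.4492, 0.273, 0.0802]
contact_force: [-2.7, -1.0, 6.4]
```

The tin is touching the floor. I'm releasing it and going to the first tin.

```bash
python3 -m handwheel '[{"translation":[0,0,0],"angular":[0,0,0],"hand":0},{"translation":[0,0,0],"angular":[0,0,0],"hand":0},{"translation":[0,0,0],"angular":[0,0,0],"hand":0},{"translation":[0,0,0],"angular":[0,0,0],"hand":0},{"translation":[0,0,0],"angular":[0,0,0],"hand":0},{"translation":[0,0,-0.025],"angular":[0,0,0],"hand":0},{"translation":[0,0,-0.035],"angular":[0,0,0],"hand":0},{"translation":[0,0,-0.035],"angular":[0,0,0],"hand":0},{"translation":[0,0,-0.035],"angular":[0,0,0],"hand":0}]'; python3 -m handwheel '[{"translation":[-0.0377,-0.0091,0],"angular":[0,0,0],"hand":0},{"translation":[-0.0377,-0.0091,0],"angular":[0,0,0],"hand":0},{"translation":[-0.0377,-0.0091,0],"angular":[0,0,0],"hand":0},{"translation":[-0.0377,-0.0091,0],"angular":[0,0,0],"hand":0},{"translation":[-0.0377,-0.0091,0],"angular":[0,0,0],"hand":0},{"translation":[-0.0377,-0.0091,0],"angular":[0,0,0],"hand":0},{"translation":[-0.0377,-0.0091,0],"angular":[0,0,0],"hand":0},{"translation":[-0.0377,-0.0091,0],"angular":[0,0,0],"hand":0},{"translation":[-0.0377,-0.0091,0],"angular":[0,0,0],"hand":0},{"translation":[-0.0377,-0.0091,0],"angular":[0,0,0],"hand":0}]'; python3 -m handwheel '[{"translation":[0,0,0],"angular":[0,0,0],"hand":0},{"translation":[0,0,0],"angular":[0,0,0],"hand":0},{"translation":[0,0,0],"angular":[0,0,0],"hand":0}]'
python3 - <<'E'
from h import *; import cv2
print(yaw(),to([.459,-.115,.095]))
s=manip.get_state();im=manip.get_image("wrist")[:,:,::-1]; t=manip.get_image("top")[:,:,::-1]
cv2.imwrite("pics/w6.png",cv2.resize(np.hstack([im,t]),(800,300),interpolation=cv2.INTER_AREA))
i=manip.camera_info("wrist");T=i["tool_from_camera"];K=i["camera_matrix"]
def proj(p):
    t=rot(s["ee_rot"]).inv().apply(np.array(p)-s["position"]); c=T[:3,:3].T@(t-T[:3,3])
    th=np.arctan2(np.hypot(*c[:2]),c[2]); return K[:2,2]+K[0,0]*th*c[:2]/np.hypot(*c[:2])
print(proj([.459,-.115,.14])*400/560)
E
```

```text
clock: 23.43
position: [0.4488, 0.2727, 0.2103]
ee_rot: [-0.0, 0.609, 0.793, -0.0]
contact_force: [-0.0, 0.2, 0.6]
width: 0.0857
gripper_force: 0.0
clock: 24.27
position: [0.4586, -0.1166, 0.2093]
ee_rot: [0.0, 0.609, 0.793, 0.0]
contact_force: [0.3, -0.4, 0.4]
width: 0.0853
gripper_force: 0.0
clock: 24.52
position: [0.4586, -0.1144, 0.2089]
ee_rot: [-0.001, 0.609, 0.793, 0.0]
contact_force: [0.3, 0.1, -0.5]
width: 0.0853
gripper_force: 0.0
104.95787836294274 [ -0.8   0.3 113.9]
[196.30210748 157.76988284]
```

View pics/w6.png

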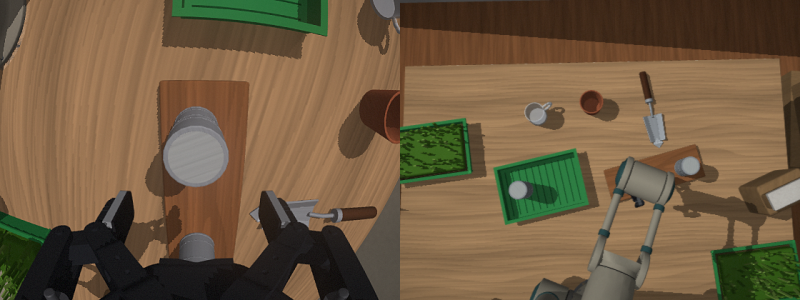

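The pair shows the first tin's lid at (196,156) as predicted. The other light tin stands upright in the tray. I'm grasping.

```bash
python3 -m handwheel '[{"translation":[0,0,0.012],"angular":[0,0,0],"hand":0},{"translation":[0,0,0.025],"angular":[0,0,0],"hand":0},{"translation":[0,0,0.025],"angular":[0,0,0],"hand":0},{"translation":[0,0,0.025],"angular":[0,0,0],"hand":0},{"translation":[0,0,0.016],"angular":[0,0,0],"hand":0},{"translation":[0,0,0.01],"angular":[0,0,0],"hand":0},{"translation":[0,0,0],"angular":[0,0,0],"hand":0},{"translation":[0,0,0],"angular":[0,0,0],"hand":0}]' 40;  python3 -m handwheel '[{"translation":[0,0,0],"angular":[0,0,0],"hand":1},{"translation":[0,0,0],"angular":[0,0,0],"hand":1},{"translation":[0,0,0],"angular":[0,0,0],"hand":1},{"translation":[0,0,0],"angular":[0,0,0],"hand":1},{"translation":[0,0,0],"angular":[0,0,0],"hand":1},{"translation":[0,0,0],"angular":[0,0,0],"hand":1}]' 40;  python3 -m handwheel '[{"translation":[0,0,-0.01],"angular":[0,0,0],"hand":1},{"translation":[0,0,-0.02],"angular":[0,0,0],"hand":1},{"translation":[0,0,-0.025],"angular":[0,0,0],"hand":1},{"translation":[0,0,-0.025],"angular":[0,0,0],"hand":1},{"translation":[0,0,-0.015],"angular":[0,0,0],"hand":1},{"translation":[0,0,-0.005],"angular":[0,0,0],"hand":1},{"translation":[0,0,0],"angular":[0,0,0],"hand":1},{"translation":[0,0,0],"angular":[0,0,0],"hand":1}]' 40; python3 -m handwheel '[{"translation":[0.015,0.005,0],"angular":[0,0,0],"hand":1},{"translation":[0.026,0.009,0],"angular":[0,0,0],"hand":1},{"translation":[0.031,0.011,0],"angular":[0,0,0],"hand":1},{"translation":[0.031,0.011,0],"angular":[0,0,0],"hand":1},{"translation":[0.031,0.011,0],"angular":[0,0,0],"hand":1},{"translation":[0.031,0.011,0],"angular":[0,0,0],"hand":1},{"translation":[0.031,0.011,0],"angular":[0,0,0],"hand":1},{"translation":[0.025,0.009,0],"angular":[0,0,0],"hand":1},{"translation":[0.016,0.005,0],"angular":[0,0,0],"hand":1},{"translation":[0,0,0],"angular":[0,0,0],"hand":1}]'; python3 -m handwheel '[{"translation":[0,0,0],"angular":[0,0,0],"hand":1}]'; python3 -c "
from h import *
print(yaw(),to([.478,.136,.08]))"
```

```text
clock: 25.28
position: [0.4588, -0.1134, 0.096]
ee_rot: [-0.001, 0.608, 0.794, -0.0]
contact_force: [-0.1, -0.4, -0.3]
width: 0.0851
gripper_force: 0.0
clock: 25.78
position: [0.4596, -0.1148, 0.0974]
ee_rot: [0.001, 0.609, 0.793, 0.001]
contact_force: [-1.5, 1.6, 5.1]
width: 0.065
gripper_force: 44.1
clock: 26.45
position: [0.4584, -0.1146, 0.1954]
ee_rot: [-0.001, 0.609, 0.793, -0.0]
contact_force: [-0.2, -0.0, -2.5]
width: 0.0657
gripper_force: 45.1
clock: 27.28
position: [0.4767, 0.1388, 0.1943]
ee_rot: [-0.002, 0.607, 0.794, -0.0]
contact_force: [-0.2, -0.6, -2.6]
width: 0.0652
gripper_force: 45.2
clock: 27.37
position: [0.4766, 0.136, 0.1945]
ee_rot: [-0.001, 0.608, 0.794, -0.001]
contact_force: [-0.0, -1.2, -2.3]
width: 0.0651
gripper_force: 45.2
105.1472051569245 [ -0.3   1.8 114.5]
```

```bash
python3 -m handwheel '[{"translation":[0,0.0015,0.012],"angular":[0,0,0],"hand":1},{"translation":[0,0,0.025],"angular":[0,0,0],"hand":1},{"translation":[0,0,0.03],"angular":[0,0,0],"hand":1},{"translation":[0,0,0.02],"angular":[0,0,0],"hand":1},{"translation":[0,0,0.013],"angular":[0,0,0],"hand":1},{"translation":[0,0,0.006],"angular":[0,0,0],"hand":1},{"translation":[0,0,0.003],"angular":[0,0,0],"hand":1},{"translation":[0,0,0],"angular":[0,0,0],"hand":1},{"translation":[0,0,0],"angular":[0,0,0],"hand":1}]'; for i in 1 2; do python3 -m handwheel '[{"translation":[0,0,0.0012],"angular":[0,0,0],"hand":1},{"translation":[0,0,0],"angular":[0,0,0],"hand":1},{"translation":[0,0,0],"angular":[0,0,0],"hand":1}]' | grep -E "posit|contact"; done
```

```text
clock: 28.12
position: [0.4798, 0.1356, 0.0878]
ee_rot: [0.0, 0.609, 0.793, 0.0]
contact_force: [0.3, -0.1, -1.8]
width: 0.0653
gripper_force: 45.3
position: [0.4796, 0.1361, 0.0867]
contact_force: [0.6, 0.3, -2.2]
position: [0.4791, 0.1361, 0.0849]
contact_force: [-0.9, -0.4, -2.5]
```

```bash
for i in 1 2 3; do python3 -m handwheel '[{"translation":[0,0,0.0012],"angular":[0,0,0],"hand":1},{"translation":[0,0,0],"angular":[0,0,0],"hand":1},{"translation":[0,0,0],"angular":[0,0,0],"hand":1}]' | grep -E "posit|contact"; done
```

```text
position: [0.4791, 0.136, 0.0835]
contact_force: [0.0, -0.9, -0.9]
position: [0.4791, 0.136, 0.0823]
contact_force: [-0.8, 0.3, -1.3]
position: [0.4793, 0.1361, 0.0815]
contact_force: [-0.3, 0.0, 2.1]
```

The tin is on the floor. I'm releasing it and going to the heaviest tin.

```bash
python3 -m handwheel '[{"translation":[0,0,0],"angular":[0,0,0],"hand":0},{"translation":[0,0,0],"angular":[0,0,0],"hand":0},{"translation":[0,0,0],"angular":[0,0,0],"hand":0},{"translation":[0,0,0],"angular":[0,0,0],"hand":0},{"translation":[0,0,0],"angular":[0,0,0],"hand":0},{"translation":[0,0,-0.025],"angular":[0,0,0],"hand":0},{"translation":[0,0,-0.035],"angular":[0,0,0],"hand":0},{"translation":[0,0,-0.035],"angular":[0,0,0],"hand":0},{"translation":[0,0,-0.035],"angular":[0,0,0],"hand":0}]' | head -2; python3 -m handwheel '[{"translation":[-0.0355,-0.0064,0],"angular":[0,0,0],"hand":0},{"translation":[-0.0355,-0.0064,0],"angular":[0,0,0],"hand":0},{"translation":[-0.0355,-0.0064,0],"angular":[0,0,0],"hand":0},{"translation":[-0.0355,-0.0064,0],"angular":[0,0,0],"hand":0},{"translation":[-0.0355,-0.0064,0],"angular":[0,0,0],"hand":0},{"translation":[-0.0355,-0.0064,0],"angular":[0,0,0],"hand":0},{"translation":[-0.0355,-0.0064,0],"angular":[0,0,0],"hand":0},{"translation":[-0.0355,-0.0064,0],"angular":[0,0,0],"hand":0},{"translation":[-0.0355,-0.0064,0],"angular":[0,0,0],"hand":0},{"translation":[-0.0355,-0.0064,0],"angular":[0,0,0],"hand":0}]' | head -2; python3 -m handwheel '[{"translation":[-0.0355,-0.0064,0],"angular":[0,0,0],"hand":0},{"translation":[-0.0355,-0.0064,0],"angular":[0,0,0],"hand":0},{"translation":[-0.0355,-0.0064,0],"angular":[0,0,0],"hand":0},{"translation":[0,0,0],"angular":[0,0,0],"hand":0},{"translation":[0,0,0],"angular":[0,0,0],"hand":0},{"translation":[0,0,0],"angular":[0,0,0],"hand":0}]'
python3 - <<'E'
from h import *; import cv2
print(yaw(),to([.518,-.331,.095]))
s=manip.get_state();im=manip.get_image("wrist")[:,:,::-1]; t=manip.get_image("scene")[:,:,::-1]
cv2.imwrite("pics/w7.png",cv2.resize(np.hstack([im,t]),(800,300),interpolation=cv2.INTER_AREA))
i=manip.camera_info("wrist");T=i["tool_from_camera"];K=i["camera_matrix"]
def proj(p):
    t=rot(s["ee_rot"]).inv().apply(np.array(p)-s["position"]); c=T[:3,:3].T@(t-T[:3,3])
    th=np.arctan2(np.hypot(*c[:2]),c[2]); return K[:2,2]+K[0,0]*th*c[:2]/np.hypot(*c[:2])
print(proj([.518,-.331,.14])*400/560)
E
```

```text
clock: 30.12
position: [0.4787, 0.136, 0.2124]
clock: 30.95
position: [0.5091, -0.2252, 0.2112]
clock: 31.45
position: [0.518, -0.3307, 0.2106]
ee_rot: [-0.001, 0.609, 0.793, 0.0]
contact_force: [0.4, -0.6, 0.4]
width: 0.0853
gripper_force: 0.0
104.98269577643408 [ -0.5  -0.  115.6]
[196.00601752 156.82129028]
```

View pics/w7.png

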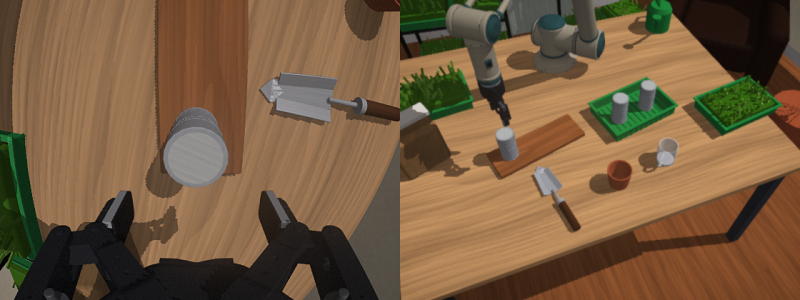

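The pair shows two tins upright in the tray, and the heaviest lid at (196,157) as predicted. I'm grasping it and lifting.

```bash
python3 -m handwheel '[{"translation":[0,0,0.012],"angular":[0,0,0],"hand":0},{"translation":[0,0,0.025],"angular":[0,0,0],"hand":0},{"translation":[0,0,0.025],"angular":[0,0,0],"hand":0},{"translation":[0,0,0.025],"angular":[0,0,0],"hand":0},{"translation":[0,0,0.018],"angular":[0,0,0],"hand":0},{"translation":[0,0,0.01],"angular":[0,0,0],"hand":0},{"translation":[0,0,0],"angular":[0,0,0],"hand":0},{"translation":[0,0,0],"angular":[0,0,0],"hand":0}]' 50;  python3 -m handwheel '[{"translation":[0,0,0],"angular":[0,0,0],"hand":1},{"translation":[0,0,0],"angular":[0,0,0],"hand":1},{"translation":[0,0,0],"angular":[0,0,0],"hand":1},{"translation":[0,0,0],"angular":[0,0,0],"hand":1},{"translation":[0,0,0],"angular":[0,0,0],"hand":1},{"translation":[0,0,0],"angular":[0,0,0],"hand":1}]' 50;  python3 -m handwheel '[{"translation":[0,0,-0.01],"angular":[0,0,0],"hand":1},{"translation":[0,0,-0.02],"angular":[0,0,0],"hand":1},{"translation":[0,0,-0.025],"angular":[0,0,0],"hand":1},{"translation":[0,0,-0.03],"angular":[0,0,0],"hand":1},{"translation":[0,0,-0.03],"angular":[0,0,0],"hand":1},{"translation":[0,0,-0.03],"angular":[0,0,0],"hand":1},{"translation":[0,0,-0.02],"angular":[0,0,0],"hand":1},{"translation":[0,0,-0.01],"angular":[0,0,0],"hand":1},{"translation":[0,0,0],"angular":[0,0,0],"hand":1},{"translation":[0,0,0],"angular":[0,0,0],"hand":1}]' 50; python3 -m handwheel '[{"translation":[0,0,0],"angular":[0,0,0],"hand":1},{"translation":[0,0,0],"angular":[0,0,0],"hand":1},{"translation":[0,0,0],"angular":[0,0,0],"hand":1},{"translation":[0,0,0],"angular":[0,0,0],"hand":1},{"translation":[0,0,0],"angular":[0,0,0],"hand":1},{"translation":[0,0,0],"angular":[0,0,0],"hand":1},{"translation":[0,0,0],"angular":[0,0,0],"hand":1},{"translation":[0,0,0],"angular":[0,0,0],"hand":1}]'; python3 weigh.py;  python3 - <<'E'
from h import *; import cv2
cv2.imwrite("pics/s8.png",manip.get_image("scene")[:,:,::-1])
E
```

```text
clock: 32.22
position: [0.5187, -0.3305, 0.0966]
ee_rot: [0.0, 0.608, 0.794, 0.0]
contact_force: [0.6, -0.2, -0.0]
width: 0.0857
gripper_force: 0.0
clock: 32.72
position: [0.519, -0.332, 0.0982]
ee_rot: [0.001, 0.609, 0.793, -0.0]
contact_force: [-1.9, 0.3, 6.6]
width: 0.0651
gripper_force: 55.1
clock: 33.55
position: [0.518, -0.3309, 0.2705]
ee_rot: [-0.001, 0.609, 0.793, 0.0]
contact_force: [-0.1, 1.1, -3.8]
width: 0.0651
gripper_force: 56.6
clock: 34.22
position: [0.5184, -0.3313, 0.2712]
ee_rot: [0.0, 0.609, 0.793, 0.0]
contact_force: [-0.6, 0.5, -4.2]
width: 0.0649
gripper_force: 56.6
Fz -3.66 +- 0.15 effort [-47.45882683 -27.07359463] [0.00600563 0.00189176] [ 0.51840294 -0.33127914  0.27117518] 35.0167
```

View pics/s8.png

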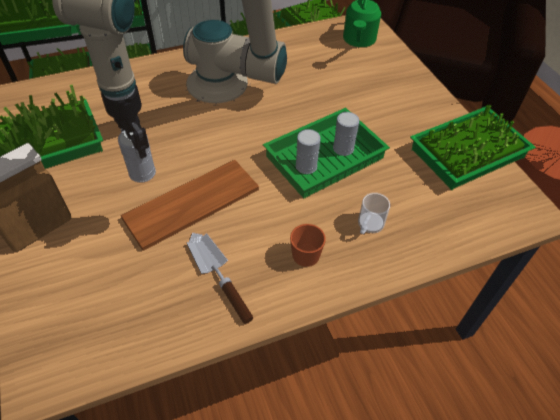

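The heaviest tin is held upright and free at about (138,155), its underside about 19 cm above the bench. The two lighter tins stand in the tray at (308,152) and (346,134), and the pot, cup and trowel haven't moved.

```bash
python3 -c "
from rig import manip
print(manip.sign_off())"
```

```text
the job is handed in; nothing more can be done
None
```

The job is handed in: the heaviest tin (about 3.7 N, against 2.0 and 1.4 N) is held upright and still about 19 cm above the bench, the two lighter tins stand in the green tray, and the pot, cup and trowel were not moved.

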